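Let the cedar balls out of the dispenser

ROBOT

A 6-joint arm with a two-finger parallel gripper is mounted at the origin on the work surface. World frame = base frame: x ahead of the robot, y to its left, z up, the work surface at z = 0. Lengths are in mm, angles in rad, forces in N, time in s.
With the tool pointing down it reaches from about 275 to 750 mm from the base axis. Payload 10.2 kg.
Tool frame: the origin (TCP) lies at the very end of the fingers, on their centre line; the grasp point (between the pads) lies 19 mm behind it; z points along the fingers, y is the line along which they close (so a half turn about z gives the same grasp; the last joint's range is limited). The gripper opens to 85 mm and grips with 20 to 120 N. Pads are 22 mm wide; open, the fingers measure 114 mm over their backs; the gripper's body (76 mm by 85 mm) begins 54 mm behind the grasp point. The pads swing forward as they close: fully open they stand 13 mm farther back than shut.
Start: joints at [1.098, 0.313, 1.498, -0, 1.331, -0.223], TCP at [129.798, 508.708, 231.294] pointing down, gripper open.
Joint ranges: [-2.94, 2.94], [-0.97, 2.17], [0.19, 2.56], [-1.23, 4.37], [0.02, 3.11], [-2.88, 2.88]. Speed limits (rad/s): [2.39, 2.39, 3.01, 3.14, 3.14, 3.14].

INTERFACE

Orientations are given as a unit quaternion [w, x, y, z].
In Python, from rig import monitor, eyes, job gives the robot as it stands. The module is installed in compiled form; this text tells all that it offers.
- The arm moves only by the tool send_rows, never from a script. Its argument "targets" is one flat list of numbers, 7 for each row, row after row: the turn, a rotation vector about the tool's x, y, z in degrees, then the shift along the tool's x, y, z in units of 60 mm (1.0 is 60 mm), then the opening, from -1 (shut) to 1 (fully open), so that 0 is half open. A call has 1 to 5 rows; each row shifts and turns the commanded pose from where the row before left it, along the tool's axes as they then stand; what a row does not reach is not made up. A row lasts 1/8 s, in which the tool goes at most 62.5 mm and 10.7 degrees, less where a joint would pass 70% of its speed; a pose out of reach is approached as far as the arm can. A call is refused whole if a number of a shift passes 1 or a number of a turn 10.7, either way. A call with a gripper value outside its range is refused whole. The fingers move at their own pace and stop on an object; "newtons" is the grip in N (left out, the last holds). Time passes only in rows, so rows that do not move let the fingers close. It gives the time, the measured TCP pose, the force, the opening and the grip force at its end, in the units of the state.
- monitor.sense(): the state, without advancing time (a new reading comes with each control period).
- eyes.capture(name): name is "scene" or "top"; returns a dict with "img" (384x512x3 uint8, red, green, blue), "K" (3x3 intrinsics, pixels), "distortion" ([k1, k2, p1, p2, k3] as OpenCV has them; the pictures are not rectified), "R" (3x3) and "t" (3): a world point X has camera coordinates R X + t. Camera axes: x right, y down, z forward; pixel columns grow to the right and rows downward; lengths in mm; the calibration is good to about 2 mm. A picture is of the moment at which its call begins. There is no depth.
- job.finish_job(): hands the job in; it is judged then, once.
The state is a dict: "time_s": time; "joints": joint angles; "dq": joint speeds; "tau": joint torques, N m; "eef_pos": TCP position; "ee_rot": TCP orientation; "force": force on the tool from outside, world axes, zero at the start; "wrist_torque": the same for the moment, N m; "grip_width": opening from 0.0 (shut) to 1.0 (fully open); "grip_force": force on a finger pad.
Only numpy, scipy, OpenCV 4.12 (cv2) and the standard library are available. Lean on these libraries where they do the work, as an engineer would, in place of code of your own. Each camera call takes 0.05 s, during which the arm holds its last target. There are 200 camera calls.

TASK

Get the three cedar balls for the drawers out of the dispenser on the dresser: press the paddle of its rocking lever all the way down with the fingertips so that the gate lifts, keep it down until all three balls have rolled into the catch tray, then let go so that the gate drops shut. Do not touch the balls or the gate, and leave the scent bottle, the orchid and the mug where they stand.

Things in the scene. Friction and masses are not known exactly. Their poses are not given: they have to be found in the camera images.
- rocker (a joint): Angle of the dispenser's rocking lever, rad: 0 at rest (lever level, gate shut), growing as the paddle end goes down and the gate end goes up, to 0.38 at its stop. A spring returns it to 0 when let go; the paddle needs about 1 N at first and 3 N when right down. The gate is high enough for the balls to pass from about 0.30 on.
- dispenser: White-painted dispenser for wooden cedar balls, fixed to the dresser top, with a rocking lever of light wood. Origin on the table top, below the lever's pivot. z is up; x runs up the slope of the ball lane, away from the catch tray; y runs along the level lever from the pivot towards the gate.
- pivot (a point): The lever's pivot pin, in the dispenser's frame at x = -7, y = 0, z = 100 mm, between two upright cheeks 118 mm high. The lever is a bar 16 mm wide and 14 mm high along the dispenser's y, from 165 mm on the paddle side to 155 mm on the gate side; it turns about the dispenser's x.
- lane_foot (a point): Low end of the ball lane's floor, just behind the gate: in the dispenser's frame x = 0, y = 130, z = 30 mm. The open-topped lane, 42 mm wide inside, 78 mm high at its sides, 130 mm long, rises from here along +x at 9 degrees and holds the balls behind the gate.
- paddle_top (a point): The lever's press paddle: square plate of light wood, 64 by 64 mm, 12 mm thick, at the lever end away from the balls. This point: centre of its top face, 160 mm from the pivot along the lever and 12 mm above the pin, so 112 mm above the table at rest; at the stop it is 60 mm lower and 7 mm nearer the pivot. It tilts with the lever.
- gate_edge (a point): The gate: upright plate of light wood, 52 mm wide, 64 mm high, 6 mm thick, hanging under the lever's other end across the low end of the lane. This point is the middle of its lower edge, in the dispenser's frame at x = -7, y = 130, z = 32 mm when shut.
- tray_middle (a point): Point on the catch tray's floor in its middle, in the dispenser's frame at x = -65, y = 130, z = 16 mm. The tray is 107 by 120 mm inside and its floor slopes away from the gate.
- scent: Bystander: amber glass scent bottle with a black cap, 30 by 48 mm, 96 mm tall, loose. Origin at the centre of its underside.
- orchid: Bystander: white pot (92 mm across, 90 mm high) with an orchid reaching 275 mm above the table, loose. Origin at the centre of its underside.
- mug: Bystander: white mug, 80 mm across, 92 mm high, handle to its +y, loose. Origin at the centre of its underside.
- ball0_center (a point): Centre of a loose cedar ball, 34 mm across; the lowest in the lane, against the gate at the start. They roll out by themselves when the gate is up.
- ball0: The same ball; this origin turns with it as it rolls, so use its centre point for position.
- ball1_center (a point): Centre of a loose cedar ball, 34 mm across; the middle one at the start. They roll out by themselves when the gate is up.
- ball1: The same ball; this origin turns with it as it rolls, so use its centre point for position.
- ball2_center (a point): Centre of a loose cedar ball, 34 mm across; the highest in the lane at the start. They roll out by themselves when the gate is up.
- ball2: The same ball; this origin turns with it as it rolls, so use its centre point for position.

How it is judged:
By the outcome, as a careful person would: the job done as asked, in the order asked, and still so for the second after the job is handed in, with the robot touching nothing.
It also fails if it takes over 32 s, if anything falls off the work surface, if the arm or the gripper's body presses on something with over 40 N, if the wrist force passes 120 N, or if a joint passes its speed limit or range.

## Working session

There is one attempt and no reset: what is moved stays moved. The work goes in short steps, Python scripts to look and compute and a tool call to move; the robot and the scene stay as the last step left them, time stands still between calls to the robot, and variables do not carry over. Pictures are saved under pics/ and viewed, at most 10 in all, crops included, and the job is handed in when it is done.

Besides the shell and the picture viewer there is one more tool, called by a JSON object that holds its "method" and its "body", one argument or row to a line. send_rows: Moves the arm, as the interface text tells. Its arguments: {"type":"object","properties":{"targets":{"type":"array","items":{"type":"number"}},"newtons":{"type":"number"}},"required":["targets"]}

```bash
mkdir -p pics
cat > h.py <<'E'
import numpy as np,cv2,pickle
from rig import monitor,eyes,job
def snap(n,f):
    c=eyes.capture(n); pickle.dump(c,open(f'{n}.pkl','wb')); cv2.imwrite(f'pics/{f}.png',cv2.resize(c['img'][:,:,::-1],(800,600),interpolation=cv2.INTER_CUBIC)); return c
def ray(c,uv,z):
    p=cv2.undistortPoints(np.array([[uv]],float),np.array(c['K']),np.array(c['distortion'])).ravel()
    R=np.array(c['R']);t=np.array(c['t']);o=-R.T@t;d=R.T@np.array([p[0],p[1],1]);return o+d*(z-o[2])/d[2]
def proj(c,X):
    return cv2.projectPoints(np.array(X,float).reshape(-1,1,3),cv2.Rodrigues(np.array(c['R']))[0],np.array(c['t'],float),np.array(c['K']),np.array(c['distortion']))[0].reshape(-1,2)
E
python3 -c "
from h import *
snap('scene','s1');snap('top','t1');print(monitor.sense())"
```

```text
{'time_s': 0.1, 'joints': array([ 1.09760483e+00,  3.13412375e-01,  1.49832889e+00,  1.98734534e-05,
        1.33098430e+00, -2.23395472e-01]), 'dq': array([ 0.00033395,  0.00016332, -0.00101787,  0.00102489,  0.00048323,
        0.00077616]), 'tau': array([ 3.75048083e-03, -4.12900686e+01, -2.60139227e+01, -1.46914517e-04,
        3.09416318e-03,  6.15113890e-05]), 'eef_pos': array([129.68877528, 508.51071606, 230.79504826]), 'ee_rot': array([-2.02399836e-04,  1.24575868e-01,  9.92209923e-01, -5.29150475e-04]), 'force': array([ 0.35777676, -0.11789918,  0.49332643]), 'wrist_torque': array([-0.02918603, -0.05713323, -0.03220415]), 'grip_force': 0.0, 'grip_width': 1.0008909396348693}
```

View pics/s1.png

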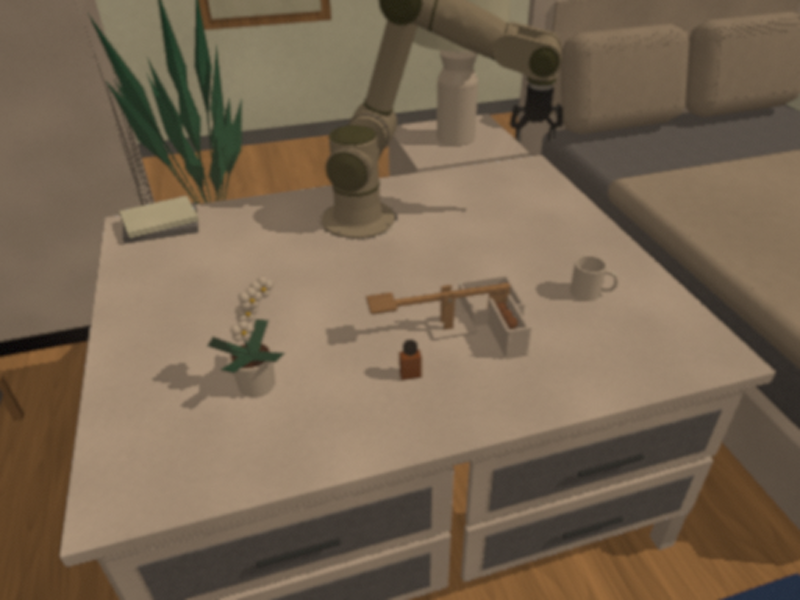

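View pics/t1.png

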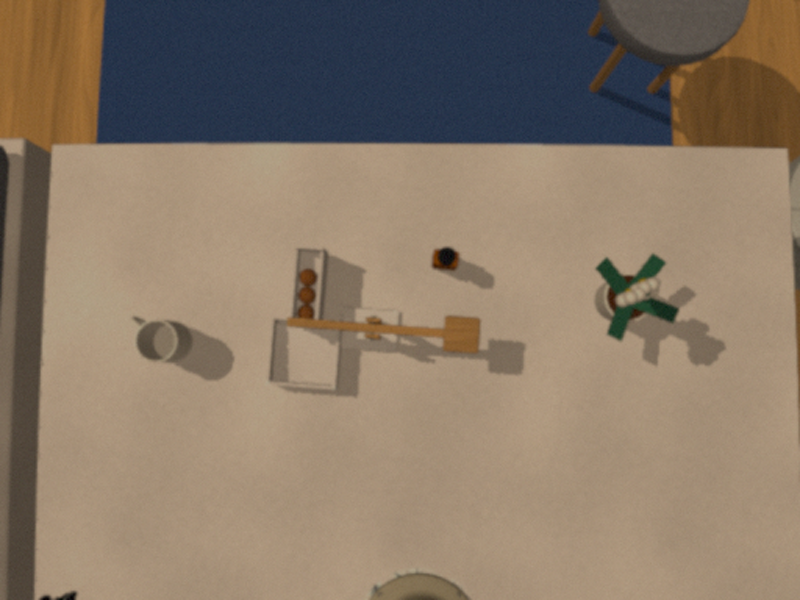

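The top view shows the paddle centre at about (462,334), the lever's gate end at (289,323), the three balls at (307,295) and the scent bottle at (446,257). In the scene view the paddle is at about (381,302).

```bash
python3 -c "
from h import *
T=pickle.load(open('top.pkl','rb'));S=pickle.load(open('scene.pkl','rb'))
s=.64
f=lambda c,u,v,z:print(u,v,ray(c,((u+.5)*s-.5,(v+.5)*s-.5),z).round(1))
f(T,462,334,112);f(T,289,323,107);f(T,446,257,96);f(S,381,302,112);f(T,375,328,107);f(T,307,277,60)
for u,v in [(446,317),(480,319),(478,352),(444,350)]: f(T,u,v,112)
"
```

```text
462 334 [564.  -73.4 112. ]
289 323 [582.2 236.7 107. ]
446 257 [704.4 -45.8  96. ]
381 302 [572.  -70.8 112. ]
375 328 [574.1  82.1 107. ]
307 277 [670.4 212.3  60. ]
446 317 [594.2 -44.9 112. ]
480 319 [ 590.9 -105.7  112. ]
478 352 [ 532.1 -101.9  112. ]
444 350 [535.4 -41.3 112. ]
```

{"method": "send_rows", "body": {
  "targets": [0,0,0,-0.3,-0.25,0,-1,0,0,0,-0.6,-0.5,0,-1,0,0,0,-0.6,-0.5,0,-1,0,0,0,-0.6,-0.5,0,-1,0,0,0,-0.6,-0.5,0,-1]
}}

```text
time_s: 0.72
eef_pos: [253.9, 336.5, 231.1]
ee_rot: [-0.0, 0.124, 0.992, -0.0]
force: [0.6, -0.4, 0.3]
grip_width: 0.0
grip_force: 0.0
```

{"method": "send_rows", "body": {
  "targets": [0,0,0,-0.6,-0.5,0,-1,0,0,0,-0.6,-0.5,0,-1,0,0,0,-0.6,-0.5,0,-1,0,0,0,-0.6,-0.5,0,-1,0,0,0,-0.6,-0.5,0,-1]
}}

```text
time_s: 1.35
eef_pos: [391.3, 146.6, 231.2]
ee_rot: [-0.0, 0.125, 0.992, -0.0]
force: [0.1, 0.9, 1.0]
grip_width: -0.002
grip_force: 0.0
```

{"method": "send_rows", "body": {
  "targets": [0,0,0,-0.6,-0.5,0,-1,0,0,0,-0.6,-0.5,0,-1,0,0,0,-0.6,-0.5,0,-1,0,0,0,-0.6,-0.5,0,-1,0,0,0,-0.3,-0.25,0,-1]
}}

```text
time_s: 1.98
eef_pos: [515.1, -24.7, 230.7]
ee_rot: [-0.0, 0.125, 0.992, -0.0]
force: [0.1, 0.9, 0.1]
grip_width: 0.0
grip_force: 0.0
```

{"method": "send_rows", "body": {
  "targets": [0,0,0,-0.5,-0.3,0,-1,0,0,0,-0.5,-0.3,0,-1,0,0,0,0,0,0.5,-1,0,0,0,0,0,0.6,-1,0,0,0,0,0,0.3,-1]
}}

```text
time_s: 2.6
eef_pos: [562.7, -72.3, 145.0]
ee_rot: [-0.002, 0.125, 0.992, 0.0]
force: [-0.8, -0.3, 0.5]
grip_width: 0.002
grip_force: 0.0
```

```bash
python3 -c "
from h import *
c=snap('top','t2');d=snap('scene','s2')
a=cv2.resize(c['img'][170:260,160:340,::-1],(800,400),interpolation=3)
b=cv2.resize(d['img'][120:240,190:370,::-1],(600,400),interpolation=3)
b=cv2.resize(d['img'][130:255,200:360,::-1],(768,600),interpolation=3)
cv2.imwrite('pics/a2.png',a);cv2.imwrite('pics/b2.png',b);s=monitor.sense();print(s['eef_pos'],s['force'],s['joints'])"
```

```text
[562.49386339 -72.24089844 145.10083542] [0.89905963 0.70134186 0.67768811] [-3.34252209e-01  4.84706381e-01  1.48190752e+00 -4.00290882e-05
  1.17956609e+00 -1.65520668e+00]
```

View pics/b2.png

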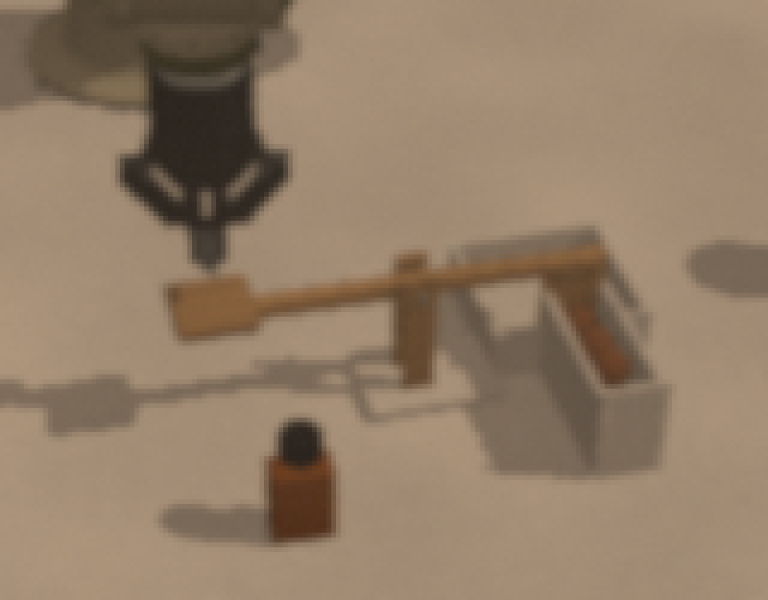

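The fingertips, at crop (208,268), stand centred over the paddle at crop (213,308), and the bottle is well clear. I'll press.

{"method": "send_rows", "body": {
  "targets": [0,0,0,0,0,0.4,-1,0,0,0,0,0,0.3,-1,0,0,0,0,0,0.3,-1,0,0,0,0,0,0.2,-1,0,0,0,0,0,0.1,-1]
}}

```text
time_s: 3.32
eef_pos: [563.9, -72.6, 69.5]
ee_rot: [0.0, 0.125, 0.992, -0.0]
force: [-0.1, 1.2, 2.9]
grip_width: -0.003
grip_force: 1.1
```

{"method": "send_rows", "body": {
  "targets": [0,0,0,0,0,0.05,-1,0,0,0,0,0,0.05,-1]
}}

```text
time_s: 3.58
eef_pos: [563.9, -72.7, 63.7]
ee_rot: [0.0, 0.125, 0.992, -0.0]
force: [0.1, 0.3, 2.2]
grip_width: -0.002
grip_force: 1.2
```

{"method": "send_rows", "body": {
  "targets": [0,0,0,0,0,0.04,-1,0,0,0,0,0,0,-1]
}}

```text
time_s: 3.82
eef_pos: [563.7, -72.7, 61.0]
ee_rot: [0.0, 0.125, 0.992, -0.0]
force: [0.9, -0.3, 3.0]
grip_width: -0.002
grip_force: 1.2
```

{"method": "send_rows", "body": {
  "targets": [0,0,0,0,0,0.05,-1,0,0,0,0,0,0.03,-1]
}}

```text
time_s: 4.08
eef_pos: [563.6, -72.6, 56.0]
ee_rot: [0.0, 0.125, 0.992, -0.0]
force: [0.4, 0.9, 3.0]
grip_width: 0.003
grip_force: 1.2
```

{"method": "send_rows", "body": {
  "targets": [0,0,0,0,0,0.02,-1,0,0,0,0,0,0,-1]
}}

```text
time_s: 4.32
eef_pos: [563.5, -72.6, 54.8]
ee_rot: [-0.0, 0.125, 0.992, -0.0]
force: [-0.1, 0.3, 3.3]
grip_width: 0.003
grip_force: 1.2
```

{"method": "send_rows", "body": {
  "targets": [0,0,0,0,0,0.02,-1,0,0,0,0,0,0,-1]
}}

```text
time_s: 4.58
eef_pos: [563.6, -72.6, 53.7]
ee_rot: [0.0, 0.125, 0.992, -0.0]
force: [-0.3, 1.3, 2.9]
grip_width: 0.003
grip_force: 1.2
```

Not at the stop yet, as the force is still spring-only. I'll go down in small steps.

{"method": "send_rows", "body": {
  "targets": [0,0,0,0,0,0.02,-1,0,0,0,0,0,0,-1]
}}

```text
time_s: 4.82
eef_pos: [563.6, -72.6, 52.4]
ee_rot: [0.0, 0.125, 0.992, -0.0]
force: [1.2, 0.7, 4.0]
grip_width: 0.001
grip_force: 1.2
```

{"method": "send_rows", "body": {
  "targets": [0,0,0,0,0,0.02,-1,0,0,0,0,0,0,-1]
}}

```text
time_s: 5.08
eef_pos: [563.6, -72.6, 51.3]
ee_rot: [0.0, 0.125, 0.992, -0.0]
force: [-0.4, 0.1, 4.1]
grip_width: -0.003
grip_force: 1.6
```

{"method": "send_rows", "body": {
  "targets": [0,0,0,0,0,0.02,-1,0,0,0,0,0,0,-1]
}}

```text
time_s: 5.32
eef_pos: [563.7, -72.5, 50.6]
ee_rot: [0.0, 0.125, 0.992, 0.0]
force: [-1.2, 1.7, 8.7]
grip_width: 0.003
grip_force: 3.7
```

The force rose to 8.7 N, so the lever is at its stop. I'll hold there and look.

{"method": "send_rows", "body": {
  "targets": [0,0,0,0,0,0,-1,0,0,0,0,0,0,-1,0,0,0,0,0,0,-1,0,0,0,0,0,0,-1,0,0,0,0,0,0,-1]
}}

```text
time_s: 5.95
eef_pos: [563.7, -72.5, 50.6]
ee_rot: [0.0, 0.125, 0.992, 0.0]
force: [-1.2, 1.4, 8.7]
grip_width: -0.002
grip_force: 3.6
```

```bash
python3 -c "
from h import *
c=snap('top','t3');d=snap('scene','s3')
a=cv2.resize(c['img'][150:255,160:320,::-1],(640,420),interpolation=3)
cv2.imwrite('pics/a3.png',a);print(monitor.sense()['force'])"
```

```text
[-0.36755172  0.53278241  8.21287747]
```

View pics/a3.png

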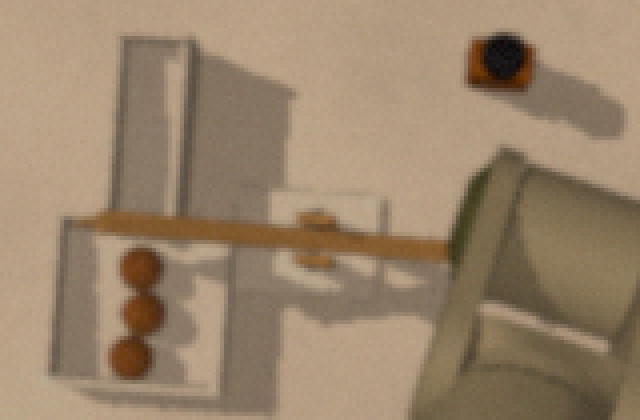

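All three balls are in the tray, at crop (141,268), (143,313) and (130,358), and the lane is empty. The bottle is untouched. I'll hold a little longer, then let go smoothly.

{"method": "send_rows", "body": {
  "targets": [0,0,0,0,0,0,-1,0,0,0,0,0,0,-1,0,0,0,0,0,0,-1,0,0,0,0,0,0,-1,0,0,0,0,0,0,-1]
}}

```text
time_s: 6.68
eef_pos: [563.7, -72.5, 50.7]
ee_rot: [0.0, 0.125, 0.992, 0.0]
force: [-1.2, 1.3, 7.8]
grip_width: -0.003
grip_force: 3.6
```

{"method": "send_rows", "body": {
  "targets": [0,0,0,0,0,-0.15,-1,0,0,0,0,0,-0.2,-1,0,0,0,0,0,-0.2,-1,0,0,0,0,0,-0.2,-1,0,0,0,0,0,-0.2,-1]
}}

```text
time_s: 7.3
eef_pos: [563.6, -72.4, 108.0]
ee_rot: [0.0, 0.125, 0.992, 0.0]
force: [0.9, -0.1, 0.2]
grip_width: 0.001
grip_force: 0.6
```

{"method": "send_rows", "body": {
  "targets": [0,0,0,0,0,-0.2,-1,0,0,0,0,0,-0.5,-1,0,0,0,0,0,-0.5,-1,0,0,0,0,0,-0.5,-1,0,0,0,0,0,-0.3,-1]
}}

```text
time_s: 7.92
eef_pos: [563.6, -72.4, 228.8]
ee_rot: [0.001, 0.124, 0.992, 0.0]
force: [0.5, -0.2, -0.4]
grip_width: 0.003
grip_force: 0.0
```

{"method": "send_rows", "body": {
  "targets": [0,0,0,0,0,0,-1,0,0,0,0,0,0,-1,0,0,0,0,0,0,-1,0,0,0,0,0,0,-1,0,0,0,0,0,0,-1]
}}

```text
time_s: 8.55
eef_pos: [563.5, -72.5, 226.8]
ee_rot: [-0.0, 0.125, 0.992, 0.0]
force: [0.3, 0.5, 0.1]
grip_width: 0.003
grip_force: 0.0
```

```bash
python3 -c "
from h import *
c=snap('top','t4');d=snap('scene','s4')
a=cv2.resize(c['img'][150:255,160:320,::-1],(400,262),interpolation=3)
b=cv2.resize(d['img'][130:255,200:360,::-1],(400,312),interpolation=3)
cv2.imwrite('pics/a4.png',np.vstack([a,b]));print(monitor.sense()['force'])"
```

```text
[ 0.39971276 -0.32462864  0.21028758]
```

View pics/a4.png

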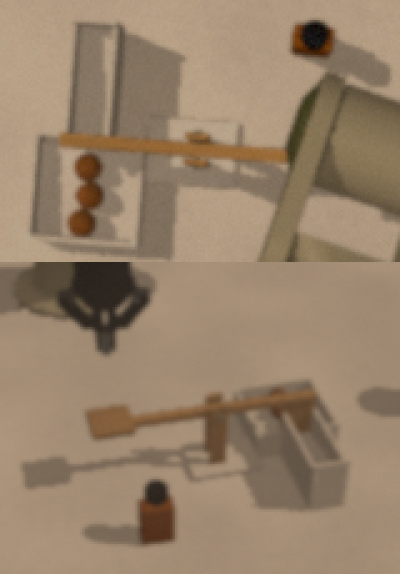

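The lever is level again, with the paddle at (110,422) and the gate shut. The three balls are in the tray at (87,167), (89,195) and (82,223), the gripper is clear and the bottle still stands.

```bash
python3 -c "
from h import *
print(job.finish_job())"
```

```text
the job is handed in; nothing more can be done
None
```

The paddle was pressed to its stop and held, all three cedar balls rolled into the catch tray, and the gate is shut again; the bottle stayed put, the orchid and mug were well clear of the arm's path, and the job was handed in at about 8.6 s.

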